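# Square up two vee blocks in the angle stop

### The arm

A 6-joint arm with a two-finger parallel gripper is mounted at the origin on the work surface. World frame = base frame: x ahead of the robot, y to its left, z up, the work surface at z = 0. Lengths are in m, angles in rad, forces in N, time in s.
With the tool pointing down it reaches from about 0.25 to 0.775 m from the base axis. Payload 8.9 kg.
Tool frame: the origin (TCP) lies midway between the tips of the shut fingers; the grasp point (between the pads) lies 19 mm behind it; z points along the fingers, y is the line along which they close (so a half turn about z gives the same grasp; the last joint's range is limited). The gripper opens to 85 mm and grips with 20 to 120 N. Pads are 22 mm wide; open, the fingers measure 114 mm over their backs; the gripper's body (76 mm by 85 mm) begins 54 mm behind the grasp point. The pads swing forward as they close: fully open they stand 13 mm farther back than shut.
Start: joints at [1.011, 0.291, -0.153, 1.127, 0, 1.431], TCP at [0.214, 0.479, 0.231] pointing down, gripper open.
Joint ranges: [-2.52, 2.52], [-0.91, 1.74], [-1.3, 1.37], [-1.96, 2.02], [-1.52, 1.47], [-3.14, 3.14]. Speed limits (rad/s): [2.22, 2.22, 2.79, 3.14, 3.14, 3.14].

### API

Orientations are given as a unit quaternion [x, y, z, w].
In Python, from rig import r gives the robot as it stands. The module is installed in compiled form; this text tells all that it offers.
- The arm moves only by the tool arm_command, never from a script. Its arguments are lists of equal length, an entry for each row: "xyz": the shift along the tool's x, y, z normalised to -1 to 1, where 1 is 400 mm, a list of three; "twist": the turn about the tool's z normalised to -1 to 1, where 1 is 90 degrees; "gripper": the closure, from 0 (fully open) to 1 (shut). A call has 1 to 20 rows; each row is the pose to reach, as a shift and turn from the pose commanded when the call began, along the tool's axes at that moment; what a row does not reach only later rows make up. A row lasts 1/12 s, in which the tool goes at most 41.7 mm and 7.16 degrees, less where a joint would pass 70% of its speed; a pose out of reach is approached as far as the arm can. A call with a number of a shift or a turn outside -1 to 1 is refused whole. A call with a gripper value outside its range is refused whole. The fingers move at their own pace and stop on an object; "squeeze" is the grip in N (left out, the last holds). Time passes only in rows, so rows that repeat a pose let the fingers close. It gives the time, the measured TCP pose, the force, the opening and the grip force at its end, in the units of the state.
- r.read_state(): the state, without advancing time (a new reading comes with each control period).
- r.get_image(name): name is "scene" or "top" or "wrist"; returns a dict with "image" (384x512x3 uint8, red, green, blue), "K" (3x3 intrinsics, pixels), "R" (3x3) and "t" (3): a world point X has camera coordinates R X + t; the wrist camera has in their place "hand_eye" (4x4, takes a point from camera to tool coordinates, whose origin is the TCP and whose axes are the flange's). Camera axes: x right, y down, z forward; pixel columns grow to the right and rows downward; lengths in m; the calibration is good to about 2 mm. A picture is of the moment at which its call begins: read the wrist's pose just before it. There is no depth.
- r.sign_off(): hands the job in; it is judged then, once.
Trained networks look in the newest picture that a camera, given by its name, has taken for a name from the list of things; names that differ only in an ending like _2 or _b are one class to them, and where a whole thing is asked for, a point or a joint stands for the part that bears it (a point fixed in the world has none). Each returns a list of dicts, best first, with "p" (0 to 1); they miss things now and then, are a little off and sometimes report something else, mostly with a low value. They report only what shows in the picture. A call takes as long as a camera call.
- r.spot_in(camera, name): "bbox" ([left, top, width, height] in pixels, round what is visible of it).
The state is a dict: "time_s": time; "qpos": joint angles; "qd": joint speeds; "joint_torque": joint torques, N m; "position": TCP position; "ee_rot": TCP orientation; "wrist_force": force on the tool from outside, world axes, zero at the start; "wrist_torque": the same for the moment, N m; "gripper_width": finger opening in m; "gripper_force": force on a finger pad.
Only numpy, scipy, OpenCV 4.12 (cv2) and the standard library are available. Lean on these libraries where they do the work, as an engineer would, in place of code of your own. Each camera call takes 0.05 s, during which the arm holds its last target. There are 200 camera calls.

### The job

Get the setting plate ready for transferring dops: with the fingertips, push the two grooved steel vee blocks along the plate, without picking them up, until both stand flat against the long fence, end to end in one row, with the row pushed right up to the short end stop and no gaps. Which of the two stands in the corner does not matter. Leave everything else where it is.

Things in the scene. Friction and masses are not known exactly. Their poses are not given: they have to be found in the camera images.
- plate: aluminium setting plate fixed to the bench, 10 mm thick, with an L-shaped steel angle stop on top. Origin on its underside, right below the inner corner of the stop. The plate reaches from x = -255 to 30 mm and from y = -380 to 60 mm, its top is at z = 10 mm; the work lies at x < 0, y < 0.
- corner (a point): inner corner of the angle stop, at the plate's top, axes as the plate's. The long fence (far side, 280 mm along y) has its working face at x = 0; the short end stop (robot's left, 100 mm along x, 88 of them in front of the fence) has its face at y = 0. Both are 12 mm thick and 22 mm high above the plate.
- vee_long: the longer of the two steel vee blocks, loose on the plate: 90 mm along its y, 40 mm along x, 35 mm high, a V groove 28 mm wide and 14 mm deep along its top in y; sides and ends are flat below the groove. Origin under its centre. 0.3 to 0.9 kg; slides under a push of at most about 12 N.
- vee_short: the shorter of the two steel vee blocks, loose on the plate: 56 mm along its y, 40 mm along x, 35 mm high, a V groove 28 mm wide and 14 mm deep along its top in y; sides and ends are flat below the groove. Origin under its centre. 0.3 to 0.9 kg; slides under a push of at most about 12 N.
- plain_block: plain solid steel block without a groove, 30 x 50 x 30 mm high (long side along its y), on the plate nearer the robot; origin under its centre. Not part of the job.
- dop: small brass dop standing on the plate's near side: foot 20 mm across, 30 mm high; origin under its centre. Not part of the job.
- loupe: black folding loupe with a steel guard, 22 mm high, about 67 mm long, on the bench behind the plate. Not part of the job.
- grit_jar: jar with a white cap, 56 mm across and 70 mm high, behind the plate. Not part of the job.
- bowl: steel bowl, 90 mm across and 35 mm high, behind the plate. Not part of the job.
- brush: brush 170 mm long lying on the bench at the right of the plate. Not part of the job.

How it is judged:
By the outcome, as a careful person would: the job done as asked, in the order asked, and still so for the second after the job is handed in, with the robot touching nothing.
It also fails if it takes over 58 s, if anything falls off the work surface, if the arm or the gripper's body presses on something with over 40 N, if the wrist force passes 120 N, or if a joint passes its speed limit or range.

## Working session

There is one attempt and no reset: what is moved stays moved. The work goes in short steps, Python scripts to look and compute and a tool call to move; the robot and the scene stay as the last step left them, time stands still between calls to the robot, and variables do not carry over. Pictures are saved under pics/ and viewed, at most 10 in all, crops included, and the job is handed in when it is done.

Besides the shell and the picture viewer there is one more tool, called after "Call:" in YAML: its name, and indented under it one key for each argument. arm_command: Moves the arm, as the interface text tells. Its arguments: {"type":"object","properties":{"xyz":{"type":"array"},"twist":{"type":"array"},"gripper":{"type":"array"},"squeeze":{"type":"number"}},"required":["xyz","twist","gripper"]}

```bash
mkdir -p pics; ls; python3 - <<'E'
from rig import r
import cv2
s=r.read_state(); print(s['time_s'],s['position'],s['ee_rot'],s['gripper_width'])
for c in ('top','scene'):
    d=r.get_image(c); cv2.imwrite(f'pics/{c}0.png',d['image'][...,::-1])
    print(c,d['K'].tolist(),d['R'].tolist(),d['t'].tolist())
    for n in ('vee_long','vee_short','plate','plain_block','dop'):
        print(n,[(x['bbox'],round(x['p'],2)) for x in r.spot_in(c,n)[:2]])
E
```

```text
pics
0.0 [0.21423777 0.47882364 0.23074776] [ 2.08862433e-01  9.77944821e-01 -6.06332244e-04 -2.08646818e-04] 0.08514099424889116
top [[407.7148600848484, 0.0, 263.9594480869971], [0.0, 407.7148600848484, 190.73115170943396], [0.0, 0.0, 1.0]] [[0.02784125491458519, -0.9995762487141083, 0.00849632458254465], [-0.9989029659720888, -0.02814065003231731, -0.03742951225868502], [0.037652743551373484, -0.007444919233242776, -0.9992631505667889]] [-0.14600827701998703, 0.5500734102951128, 0.9615067878986344]
vee_long [([198.9, 200.0, 38.7, 20.2], 0.84)]
vee_short [([265.4, 179.3, 25.3, 23.6], 0.91)]
plate [([139.8, 135.6, 197.9, 136.9], 0.95)]
plain_block [([159.6, 232.6, 18.5, 13.0], 0.54)]
dop [([243.8, 247.3, 9.2, 8.4], 0.6)]
scene [[396.51517126681676, 0.0, 252.04957823644193], [0.0, 396.51517126681676, 190.18147396686592], [0.0, 0.0, 1.0]] [[-0.436787065440769, 0.8995137924696388, -0.009591486877905396], [0.6508326833272379, 0.3086357238753604, -0.6936575583535438], [-0.6209942654942224, -0.3092231024758985, -0.7202410673645812]] [0.34502683839379633, -0.31618101709375745, 1.2161012701114755]
vee_long [([325.9, 260.3, 54.0, 43.8], 0.44)]
vee_short [([216.4, 165.1, 32.1, 24.4], 0.79)]
plate [([162.3, 128.0, 220.7, 137.4], 0.73), ([280.8, 145.0, 8.1, 12.0], 0.38)]
plain_block [([341.6, 169.0, 25.4, 20.5], 0.82)]
dop [([280.4, 142.1, 8.7, 12.5], 0.43)]
```

View pics/top0.png

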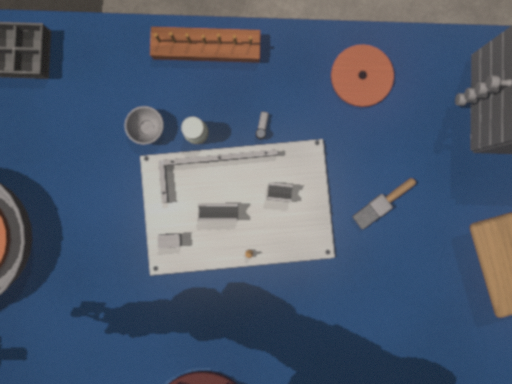

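View pics/scene0.png

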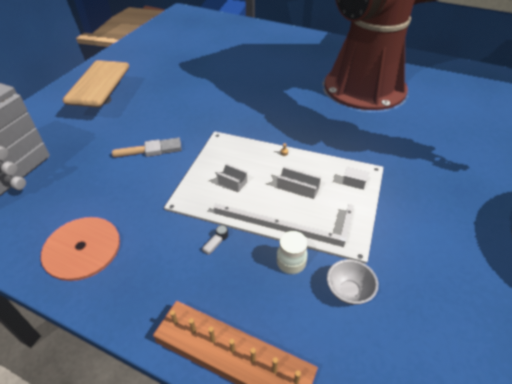

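The top view shows the plate with its L stop at upper left (inner corner about 173,164). The long vee is at about (218,213), the short vee at (280,193), the plain block at (169,241) and the dop at (249,254). Next I'll measure the plate pose and zoom in.

```bash
cat > h.py <<'E'
import numpy as np, cv2
from rig import r
def bp(d,px,z):
    px=np.atleast_2d(px).astype(float)
    c=np.c_[(px-d['K'][:2,2])/d['K'][0,0],np.ones(len(px))]
    o=-d['R'].T@d['t']; v=c@d['R']
    return o+v*((z-o[2])/v[:,2])[:,None]
def pr(d,X):
    c=np.atleast_2d(X)@d['R'].T+d['t']; return c[:,:2]/c[:,2:]*d['K'][0,0]+d['K'][:2,2]
E
python3 - <<'E'
from h import *
d=r.get_image('top'); im=d['image']
m=(im.min(2)>110).astype(np.uint8); m=cv2.morphologyEx(m,cv2.MORPH_CLOSE,np.ones((25,25)))
cs,_=cv2.findContours(m[120:285,130:345],cv2.RETR_EXTERNAL,cv2.CHAIN_APPROX_NONE)
c=max(cs,key=cv2.contourArea).reshape(-1,2)+[130,120]
w=bp(d,c,0.01)[:,:2]
rc=cv2.minAreaRect((w*1000).astype(np.float32)); print(rc)
print(cv2.boxPoints(rc))
cr=cv2.resize(im[130:280,135:340],None,fx=3.9,fy=3.9,interpolation=cv2.INTER_CUBIC)
cv2.imwrite('pics/z.png',cr[...,::-1])
E
```

```text
((558.730224609375, -68.11611938476562), (372.7639465332031, 491.8748779296875), 6.9342942237854)
[[ 344.01935  153.52026]
 [ 403.40387 -334.75665]
 [ 773.4411  -289.7525 ]
 [ 714.0566   198.52441]]
```

View pics/z.png

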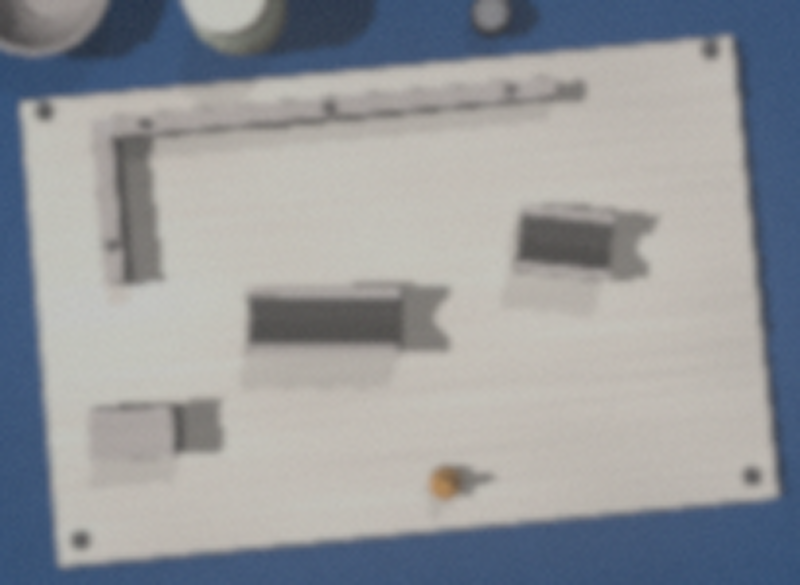

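The zoom shows the plate's corners, the fence and stop, and both grooves clearly. I'll fit poses from those corners, in crop pixels divided by 3.9 plus the offset.

```bash
cat >> h.py <<'E'
def fit(model,P):  # rigid 2D
    m=model.mean(0);p=P.mean(0);H=(model-m).T@(P-p);a=np.arctan2(H[0,1]-H[1,0],H[0,0]+H[1,1])
    R=np.array([[np.cos(a),-np.sin(a)],[np.sin(a),np.cos(a)]]);t=p-R@m
    return a,t,np.abs((R@model.T).T+t-P).max()
E
python3 - <<'E'
from h import *
d=r.get_image('top')
f=lambda l: np.array(l)/3.9+[135,130]-.37
P=bp(d,f([(20,101),(733,36),(778,497),(60,566)]),.01)[:,:2]*1000
a,t,e=fit(np.array([[30,60],[30,-380],[-255,-380],[-255,60]],float),P)
print('plate',np.degrees(a),t,e)
R=np.array([[np.cos(a),-np.sin(a)],[np.sin(a),np.cos(a)]])
print('corner px check', (pr(d,np.r_[t/1000,.032])-[135,130]+.37)*3.9)
for n,L,q in(('long',45,[(251,298),(403,298),(403,347),(248,343)]),('short',28,[(521,212),(613,222),(611,270),(517,261)])):
    W=bp(d,f(q),.045)[:,:2]*1000; b,c,e=fit(np.array([[14,L],[14,-L],[-14,-L],[-14,L]],float),W)
    print(n,'world',c,'plate',R.T@(c-t),'rel yaw',np.degrees(b-a),e)
for n,q in(('plain',(133,428)),('dop',(445,482))):
    print(n,R.T@(bp(d,f(q),.04)[0,:2]*1000-t))
s=r.read_state();print(s['position'])
E
```

```text
plate 6.955831223660071 [607.55639035 105.46542638] 1.023938515916825
corner px check [[112.98402562 136.39800637]]
long world [500.74545225 -26.9005387 ] plate [-122.05485811 -118.45647649] rel yaw -6.186004318397883 0.8233685032788571
short world [ 551.94080109 -166.40766403] plate [ -88.13121065 -263.13677197] rel yaw -10.724961461161444 1.1080872429893986
plain [-173.88777736    0.98611157]
dop [-222.77901698 -179.13459107]
[0.21446522 0.47920085 0.23132312]
```

```bash
cat >> h.py <<'E'
from scipy.spatial.transform import Rotation as Ro
A=np.radians(6.956);T0=np.array([607.56,105.47])
RP=np.array([[np.cos(A),-np.sin(A)],[np.sin(A),np.cos(A)]])
def go(*tg):
    s=r.read_state();M=Ro.from_quat(s['ee_rot']).as_matrix();p=s['position']*1000
    print('t',s['time_s'],'plate',RP.T@(p[:2]-T0),p[2],'yaw err',np.degrees(A)+90-np.degrees(np.arctan2(M[1,1],M[0,1])),'w',s['gripper_width'],'F',s['wrist_force'])
    for x,y,z in tg:
        w=np.r_[RP@[x,y]+T0,z]; print((x,y,z),np.round(M.T@(w-p)/400,4))
E
python3 -c "
from h import *
go((-175,-118,120),(-175,-118,231))"
```

```text
t 0.7 plate [-344.93993045  418.58655252] 231.32311599668714 yaw err 31.068171489995677 w 0.08535854793700402 F [ 0.55966163 -0.0415233   0.54981046]
(-175, -118, 120) [-1.0562 -0.9298  0.2783]
(-175, -118, 231) [-1.0562e+00 -9.2980e-01  8.0000e-04]
```

Call:
arm_command:
  xyz:
    - [-0.98,-0.86,0.1]
    - [-0.98,-0.86,0.1]
    - [-0.98,-0.86,0.1]
    - [-0.98,-0.86,0.1]
    - [-0.98,-0.86,0.1]
    - [-0.98,-0.86,0.1]
    - [-0.98,-0.86,0.1]
    - [-0.98,-0.86,0.1]
    - [-0.98,-0.86,0.1]
    - [-0.98,-0.86,0.1]
    - [-0.98,-0.86,0.1]
    - [-0.98,-0.86,0.1]
    - [-0.98,-0.86,0.1]
    - [-0.98,-0.86,0.1]
    - [-0.98,-0.86,0.1]
    - [-0.98,-0.86,0.1]
    - [-0.98,-0.86,0.1]
    - [-0.98,-0.86,0.1]
  twist: [-0.345,-0.345,-0.345,-0.345,-0.345,-0.345,-0.345,-0.345,-0.345,-0.345,-0.345,-0.345,-0.345,-0.345,-0.345,-0.345,-0.345,-0.345]
  gripper: [0.53,0.53,0.53,0.53,0.53,0.53,0.53,0.53,0.53,0.53,0.53,0.53,0.53,0.53,0.53,0.53,0.53,0.53]

```text
time_s: 2.2
position: [0.4313, 0.0062, 0.1914]
ee_rot: [-0.061, 0.998, 0.0, 0.0]
wrist_force: [0.0, 0.8, 0.3]
gripper_width: 0.0405
gripper_force: 0.0
```

```bash
python3 -c "
from h import *
go((-175,-118,100),(-175,-118,22))"
```

```text
t 2.2 plate [-186.95371618  -77.19146049] 191.43550853871787 yaw err -0.09552200867209137 w 0.040452562257175174 F [0.00816826 0.8002916  0.29363178]
(-175, -118, 100) [-0.0297 -0.1021  0.2286]
(-175, -118, 22) [-0.0297 -0.1021  0.4236]
```

Call:
arm_command:
  xyz:
    - [-0.03,-0.1,0.1]
    - [-0.03,-0.1,0.2]
    - [-0.03,-0.1,0.2]
    - [-0.03,-0.1,0.2]
    - [-0.03,-0.1,0.2]
  twist: [0,0,0,0,0]
  gripper: [0.53,0.53,0.53,0.53,0.53]

```text
time_s: 2.62
position: [0.448, -0.0323, 0.1114]
ee_rot: [-0.061, 0.998, 0.0, -0.001]
wrist_force: [1.2, -0.3, 0.8]
gripper_width: 0.0401
gripper_force: 0.0
```

```bash
python3 - <<'E'
from h import *
s=r.read_state();M=Ro.from_quat(s['ee_rot']).as_matrix();p=s['position']
d=r.get_image('wrist');he=d['hand_eye'];cv2.imwrite('pics/w1.png',d['image'][...,::-1])
print(d['K'][0],he.round(3).tolist())
go((-175,-118,22))
E
```

```text
[303.13761367   0.         256.32490704] [[-0.001, -0.957, -0.289, 0.073], [1.0, -0.001, -0.001, -0.0], [0.001, -0.289, 0.957, -0.142], [0.0, 0.0, 0.0, 1.0]]
t 2.6667 plate [-174.32805206 -117.6119981 ] 112.16348607356407 yaw err -0.06502759940620706 w 0.03968272515266092 F [ 0.5844821   0.17229879 -0.46349468]
(-175, -118, 22) [ 0.0018 -0.0009  0.2254]
```

View pics/w1.png

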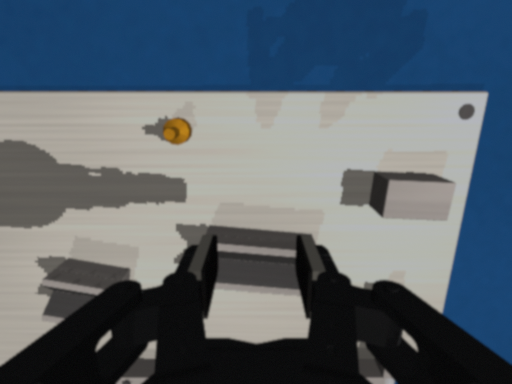

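The wrist view shows the long vee's near face (rows 230–247) in front of the fingers, with the dop (176,130) and plain block (413,195) well clear. Now I'll go down and push.

Call:
arm_command:
  xyz:
    - [0,0,0.1]
    - [0,0,0.19]
    - [0,0,0.225]
    - [-0.02,0,0.225]
    - [-0.04,0,0.225]
    - [-0.06,0,0.225]
    - [-0.08,0,0.225]
    - [-0.1,0,0.225]
    - [-0.12,0,0.225]
    - [-0.14,0,0.225]
    - [-0.16,0,0.225]
    - [-0.18,0,0.225]
    - [-0.2,0,0.225]
    - [-0.22,0,0.225]
    - [-0.24,0,0.225]
    - [-0.26,0,0.225]
    - [-0.275,0,0.225]
    - [-0.29,0,0.225]
    - [-0.29,0,0.225]
  twist: [0,0,0,0,0,0,0,0,0,0,0,0,0,0,0,0,0,0,0]
  gripper: [0.53,0.53,0.53,0.53,0.53,0.53,0.53,0.53,0.53,0.53,0.53,0.53,0.53,0.53,0.53,0.53,0.53,0.53,0.53]

```text
time_s: 4.25
position: [0.5657, -0.019, 0.022]
ee_rot: [-0.061, 0.998, -0.0, 0.001]
wrist_force: [-0.4, 0.2, -0.0]
gripper_width: 0.0404
gripper_force: 0.0
```

```bash
python3 - <<'E'
from h import *
go((-50,-118,22))
d=r.get_image('top');cr=cv2.resize(d['image'][130:280,135:340],None,fx=3.9,fy=3.9,interpolation=cv2.INTER_CUBIC)
cv2.imwrite('pics/z2.png',cr[...,::-1])
E
```

```text
t 4.25 plate [ -56.62334923 -118.50768608] 22.026103324766108 yaw err -0.005071500206412338 w 0.040412367159850617 F [-0.40847937  0.1742937  -0.03972362]
(-50, -118, 22) [-0.0166  0.0013  0.0001]
```

View pics/z2.png

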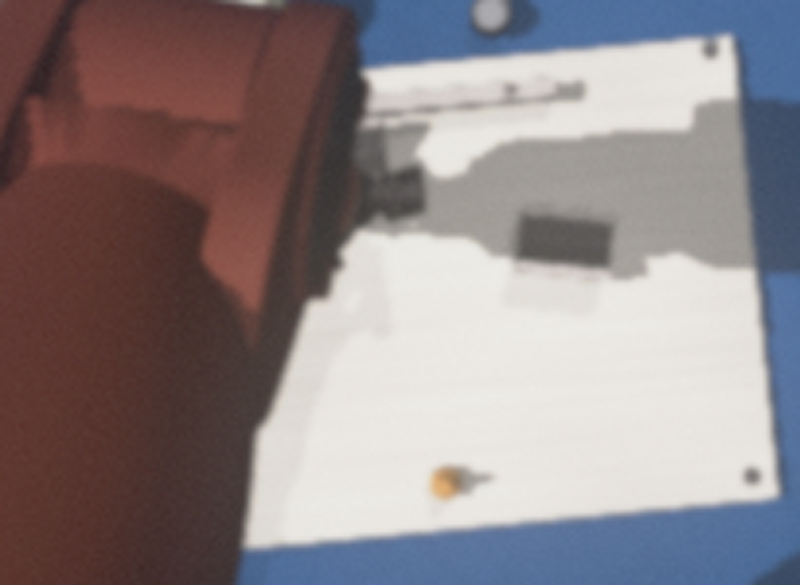

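The arm hides the long block; the short vee (565,240) hasn't moved. I'll push on gently and feel for the fence.

Call:
arm_command:
  xyz:
    - [-0.005,0,0]
    - [-0.01,0,0]
    - [-0.0125,0,0]
    - [-0.015,0,0]
    - [-0.0175,0,0]
    - [-0.0175,0,0]
    - [-0.0175,0,0]
  twist: [0,0,0,0,0,0,0]
  gripper: [0.53,0.53,0.53,0.53,0.53,0.53,0.53]

```text
time_s: 4.88
position: [0.5697, -0.0184, 0.0212]
ee_rot: [-0.06, 0.998, 0.0, -0.001]
wrist_force: [-5.5, -1.9, 4.1]
gripper_width: 0.0406
gripper_force: 2.6
```

```bash
python3 - <<'E'
from h import *
go((-50,-118,22))
E
```

```text
t 4.8833 plate [ -52.60366177 -118.32685985] 21.24633441676832 yaw err 0.020178473700539712 w 0.04060927434379597 F [-5.52852275 -1.8613751   4.11848163]
(-50, -118, 22) [-0.0065  0.0008 -0.0019]
```

Call:
arm_command:
  xyz:
    - [-0.0025,0,0]
    - [-0.005,0,0]
    - [-0.0075,0,0]
    - [-0.01,0,0]
    - [-0.01,0,0]
    - [-0.01,0,0]
  twist: [0,0,0,0,0,0]
  gripper: [0.53,0.53,0.53,0.53,0.53,0.53]

```text
time_s: 5.38
position: [0.5696, -0.018, 0.0206]
ee_rot: [-0.06, 0.998, -0.0, -0.004]
wrist_force: [-18.3, -3.1, 12.9]
gripper_width: 0.0402
gripper_force: 9.1
```

```bash
python3 - <<'E'
from h import *
go((-50,-118,22))
E
```

```text
t 5.3833 plate [ -52.61196567 -118.00698594] 20.575265624325354 yaw err 0.039203599287887414 w 0.04018939132762654 F [-18.34529267  -3.1300954   12.89143608]
(-50, -118, 22) [-0.0065  0.     -0.0036]
```

Call:
arm_command:
  xyz:
    - [0.03,0,0]
    - [0.06,0,0]
    - [0.08,0,-0.06]
    - [0.1,0,-0.15]
    - [0.16,-0.08,-0.2]
    - [0.22,-0.18,-0.2]
    - [0.248,-0.28,-0.2]
    - [0.248,-0.3625,-0.2]
    - [0.248,-0.3625,-0.2]
    - [0.248,-0.3625,-0.1]
    - [0.248,-0.3625,-0.02]
    - [0.248,-0.3625,0]
    - [0.248,-0.3625,0]
    - [0.248,-0.3625,0]
  twist: [0,0,0,0,0,0,0,0,0,0,0,0,0,0]
  gripper: [0.53,0.53,0.53,0.53,0.76,0.76,0.76,0.76,0.76,0.76,0.76,0.76,0.76,0.76]

```text
time_s: 6.55
position: [0.494, -0.1737, 0.022]
ee_rot: [-0.061, 0.998, -0.0, 0.0]
wrist_force: [-0.5, -1.0, -0.1]
gripper_width: 0.0205
gripper_force: 0.0
```

```bash
python3 - <<'E'
from h import *
go((-145,-263,22),(-56,-263,22))
d=r.get_image('top');cr=cv2.resize(d['image'][130:280,135:340],None,fx=3.9,fy=3.9,interpolation=cv2.INTER_CUBIC)
cv2.imwrite('pics/z3.png',cr[...,::-1])
E
```

```text
t 6.55 plate [-146.50929505 -263.40207718] 21.98585229088518 yaw err -0.0006708654379252721 w 0.020511635910468236 F [-0.4597996  -0.98864824 -0.11444477]
(-145, -263, 22) [-0.0038  0.001  -0.    ]
(-56, -263, 22) [-0.2263  0.001   0.    ]
```

View pics/z3.png

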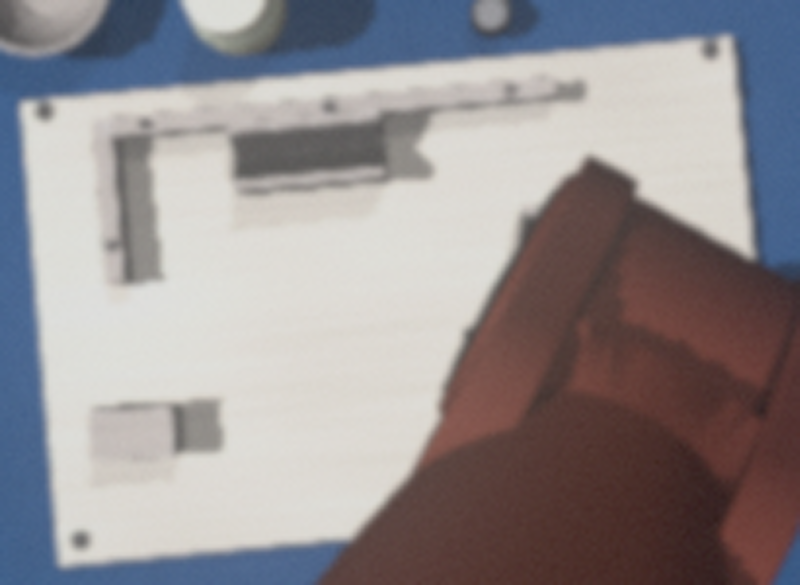

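The long vee now stands flat against the fence (crop x 235–387). Next is the short one.

Call:
arm_command:
  xyz:
    - [-0.02,0,0]
    - [-0.04,0,0]
    - [-0.06,0,0]
    - [-0.08,0,0]
    - [-0.1,0,0]
    - [-0.12,0,0]
    - [-0.14,0,0]
    - [-0.16,0,0]
    - [-0.18,0,0]
    - [-0.2,0,0]
    - [-0.21,0,0]
    - [-0.22,0,0]
    - [-0.225,0,0]
    - [-0.23,0,0]
    - [-0.235,0,0]
    - [-0.24,0,0]
    - [-0.245,0,0]
    - [-0.245,0,0]
    - [-0.245,0,0]
  twist: [0,0,0,0,0,0,0,0,0,0,0,0,0,0,0,0,0,0,0]
  gripper: [0.76,0.76,0.76,0.76,0.76,0.76,0.76,0.76,0.76,0.76,0.76,0.76,0.76,0.76,0.76,0.76,0.76,0.76,0.76]

```text
time_s: 8.18
position: [0.5874, -0.1622, 0.0211]
ee_rot: [-0.06, 0.998, -0.0, -0.003]
wrist_force: [-16.4, -2.7, 10.6]
gripper_width: 0.0202
gripper_force: 8.1
```

```bash
python3 - <<'E'
from h import *
go((-50,-263,22))
E
```

```text
t 8.1833 plate [ -52.47423371 -263.29055877] 21.082693530233826 yaw err 0.07301491130967008 w 0.020235491583504378 F [-16.41244876  -2.74004394  10.60998457]
(-50, -263, 22) [-0.0062  0.0007 -0.0023]
```

Call:
arm_command:
  xyz:
    - [0.03,0,0]
    - [0.06,0,0]
    - [0.08,0,-0.06]
    - [0.08,-0.04,-0.16]
    - [0.04,-0.1,-0.2]
    - [-0.03,-0.155,-0.2]
    - [-0.063,-0.155,-0.2]
    - [-0.063,-0.155,-0.2]
    - [-0.063,-0.155,-0.12]
    - [-0.063,-0.155,-0.04]
    - [-0.063,-0.155,0]
    - [-0.063,-0.155,0]
    - [-0.063,-0.155,0]
  twist: [0,0,0,0,0,0,0,0,0,0,0,0,0]
  gripper: [0.76,0.76,0.76,1,1,1,1,1,1,1,1,1,1]

```text
time_s: 9.27
position: [0.6224, -0.2197, 0.0208]
ee_rot: [-0.061, 0.998, 0.001, -0.001]
wrist_force: [0.6, -0.4, 0.2]
gripper_width: -0.0002
gripper_force: 0.0
```

```bash
python3 - <<'E'
from h import *
go((-23,-200,22),(-23,-160.5,22))
d=r.get_image('top');cr=cv2.resize(d['image'][130:280,135:340],None,fx=3.9,fy=3.9,interpolation=cv2.INTER_CUBIC)
cv2.imwrite('pics/z4.png',cr[...,::-1])
E
```

```text
t 9.2667 plate [ -24.69143764 -324.5825338 ] 20.786400601049575 yaw err -0.0010823233364902762 w -0.00015613364575351514 F [ 0.61685658 -0.39632753  0.203561  ]
(-23, -200, 22) [-0.0042  0.3115 -0.0026]
(-23, -160.5, 22) [-0.0042  0.4102 -0.0025]
```

View pics/z4.png

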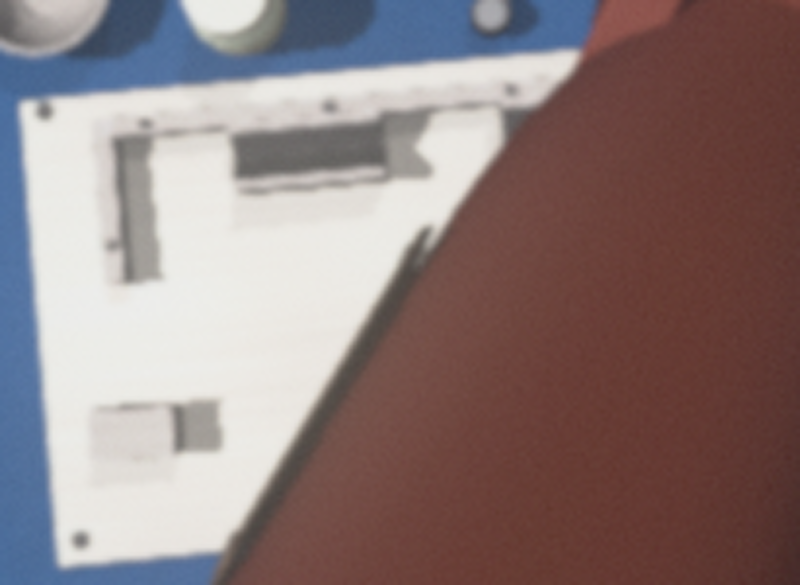

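The short vee's left end shows at the fence (503,120), as expected. Now I'll push the row along the fence.

Call:
arm_command:
  xyz:
    - [0,0.02,0]
    - [0,0.04,0]
    - [0,0.06,0]
    - [0,0.08,0]
    - [0,0.1,0]
    - [0,0.12,0]
    - [0,0.14,0]
    - [0,0.16,0]
    - [0,0.18,0]
    - [0,0.2,0]
    - [0,0.22,0]
    - [0,0.24,0]
    - [0,0.26,0]
    - [0,0.28,0]
    - [0,0.3,0]
    - [0,0.32,0]
    - [0,0.34,0]
    - [0,0.36,0]
    - [0,0.375,0]
    - [0,0.375,0]
  twist: [0,0,0,0,0,0,0,0,0,0,0,0,0,0,0,0,0,0,0,0]
  gripper: [1,1,1,1,1,1,1,1,1,1,1,1,1,1,1,1,1,1,1,1]

```text
time_s: 10.98
position: [0.6049, -0.07, 0.0212]
ee_rot: [-0.061, 0.998, 0.0, -0.0]
wrist_force: [0.1, 1.1, 0.3]
gripper_width: -0.0003
gripper_force: 0.1
```

Call:
arm_command:
  xyz:
    - [0,0.005,0]
    - [0,0.01,0]
    - [0,0.015,0]
    - [0,0.02,0]
    - [0,0.025,0]
    - [0,0.03,0]
    - [0,0.035,0]
    - [0,0.035,0]
    - [0,0.035,0]
  twist: [0,0,0,0,0,0,0,0,0]
  gripper: [1,1,1,1,1,1,1,1,1]

```text
time_s: 11.73
position: [0.6034, -0.0578, 0.0211]
ee_rot: [-0.06, 0.998, -0.0, -0.0]
wrist_force: [1.5, -3.9, -0.3]
gripper_width: -0.0001
gripper_force: 2.1
```

```bash
python3 - <<'E'
from h import *
go((-23,-160.5,22))
E
```

```text
t 11.7333 plate [ -23.9178907  -161.54232625] 21.13135025512018 yaw err 0.02768773920554679 w -9.433566755917531e-05 F [ 1.54424776 -3.94415968 -0.29778174]
(-23, -160.5, 22) [-0.0023  0.0026 -0.0022]
```

Call:
arm_command:
  xyz:
    - [0,0.004,0]
    - [0,0.008,0]
    - [0,0.012,0]
    - [0,0.012,0]
    - [0,0.012,0]
  twist: [0,0,0,0,0]
  gripper: [1,1,1,1,1]

```text
time_s: 12.15
position: [0.6033, -0.0545, 0.0213]
ee_rot: [-0.06, 0.998, -0.001, 0.0]
wrist_force: [1.9, -10.5, -1.4]
gripper_width: -0.0001
gripper_force: 5.3
```

```bash
python3 - <<'E'
from h import *
go((-23,-160.5,22))
E
```

```text
t 12.15 plate [ -23.64275541 -158.28597603] 21.270430104537922 yaw err 0.07992891362734156 w -0.0001359407027552065 F [  1.90544834 -10.53033681  -1.35928228]
(-23, -160.5, 22) [-0.0016 -0.0055 -0.0018]
```

Call:
arm_command:
  xyz:
    - [0,0.004,0]
    - [0,0.008,0]
    - [0,0.012,0]
    - [0,0.016,0]
    - [0,0.016,0]
    - [0,0.016,0]
  twist: [0,0,0,0,0,0]
  gripper: [1,1,1,1,1,1]

```text
time_s: 12.65
position: [0.6038, -0.0537, 0.0219]
ee_rot: [-0.058, 0.998, -0.006, 0.001]
wrist_force: [2.1, -35.2, -2.7]
gripper_width: 0.0001
gripper_force: 17.0
```

```bash
python3 - <<'E'
from h import *
go((-23,-160.5,22))
E
```

```text
t 12.65 plate [ -23.03311097 -157.58436371] 21.929445179554946 yaw err 0.2835216026598175 w 0.00012632649512591996 F [  2.1349715  -35.19741931  -2.69693896]
(-23, -160.5, 22) [-0.0001 -0.0073 -0.0001]
```

The row is firm against the stop. I'll back off, lift and look.

Call:
arm_command:
  xyz:
    - [0,-0.02,0]
    - [0,-0.06,0]
    - [0,-0.1,0]
    - [0,-0.1,-0.1]
    - [0.1,-0.1,-0.2]
    - [0.2,-0.1,-0.25]
    - [0.3,-0.1,-0.25]
    - [0.4,-0.1,-0.25]
    - [0.5,-0.1,-0.25]
    - [0.6,-0.1,-0.25]
    - [0.65,-0.1,-0.25]
    - [0.65,-0.1,-0.25]
  twist: [0,0,0,0,0,0,0,0,0,0,0,0]
  gripper: [1,1,1,1,1,1,1,1,1,1,1,1]

```text
time_s: 13.65
position: [0.3433, -0.1166, 0.1208]
ee_rot: [-0.06, 0.998, 0.001, -0.002]
wrist_force: [1.3, -0.2, -0.7]
gripper_width: -0.0002
gripper_force: 0.0
```

```bash
python3 - <<'E'
from h import *
go((-75,-45,130),(-75,-45,22),(-75,-118,22))
d=r.get_image('top');cr=cv2.resize(d['image'][145:215,155:275],None,fx=6.6,fy=6.6,interpolation=cv2.INTER_CUBIC)
cv2.imwrite('pics/z5.png',cr[...,::-1])
E
```

```text
t 13.65 plate [-289.1735317  -188.45750601] 120.80758519222961 yaw err 0.10528682337492512 w -0.00016947742608850556 F [ 1.26067553 -0.17401594 -0.70746478]
(-75, -45, 130) [-0.5347  0.3597 -0.0239]
(-75, -45, 22) [-0.5357  0.3589  0.2461]
(-75, -118, 22) [-0.536   0.1764  0.2455]
```

View pics/z5.png

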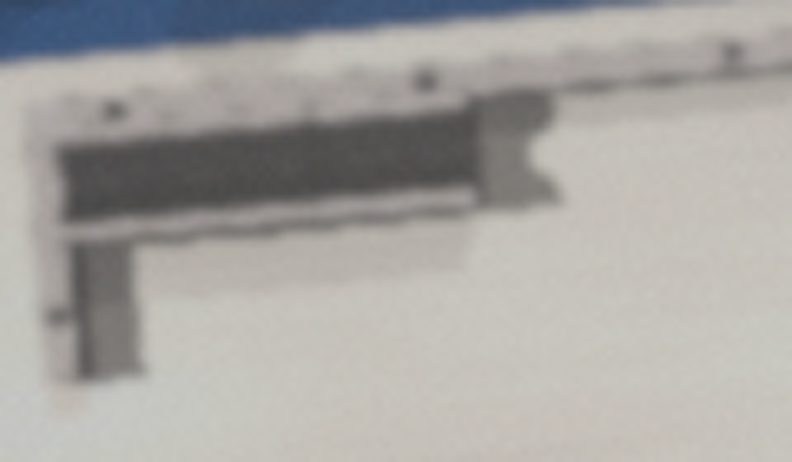

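The picture shows both blocks end to end in the corner with no visible gap: row from x 65 to 478, stop face at about 65. As a last step I'll press both squarely onto the fence, one finger on each block.

Call:
arm_command:
  xyz:
    - [-0.1,0.06,0]
    - [-0.2,0.12,0]
    - [-0.3,0.18,0]
    - [-0.4,0.246,0]
    - [-0.49,0.246,0]
    - [-0.5,0.246,0.08]
    - [-0.5,0.246,0.17]
    - [-0.5,0.246,0.25]
    - [-0.5,0.246,0.25]
    - [-0.52,0.246,0.25]
    - [-0.54,0.246,0.25]
    - [-0.56,0.246,0.25]
    - [-0.575,0.246,0.25]
    - [-0.585,0.246,0.25]
    - [-0.59,0.246,0.25]
    - [-0.595,0.246,0.25]
    - [-0.6,0.246,0.25]
    - [-0.605,0.246,0.25]
    - [-0.605,0.246,0.25]
  twist: [0,0,0,0,0,0,0,0,0,0,0,0,0,0,0,0,0,0,0]
  gripper: [0.22,0.22,0.22,0.22,0.22,0.22,0.22,0.22,0.22,0.22,0.22,0.22,0.22,0.22,0.22,0.22,0.22,0.22,0.22]

```text
time_s: 15.28
position: [0.5663, 0.0086, 0.021]
ee_rot: [-0.06, 0.998, -0.001, -0.01]
wrist_force: [-41.2, -8.5, 30.5]
gripper_width: 0.0664
gripper_force: 21.4
```

```bash
python3 - <<'E'
from h import *
go((-50,-90,20))
E
```

```text
t 15.2833 plate [-52.64858259 -91.21260649] 21.027773456831884 yaw err 0.046830666725099945 w 0.06644748681846038 F [-41.16296226  -8.50373005  30.49467146]
(-50, -90, 20) [-0.0067  0.003   0.0024]
```

Call:
arm_command:
  xyz:
    - [0.015,0,0]
    - [0.05,0,0]
    - [0.1,0,0]
    - [0.12,0,-0.1]
    - [0.1,-0.1,-0.2]
    - [0.04,-0.18,-0.2]
    - [-0.06,-0.23,-0.2]
    - [-0.06,-0.23,-0.2]
    - [-0.06,-0.23,-0.1]
    - [-0.06,-0.23,0]
    - [-0.06,-0.23,0]
    - [-0.06,-0.22,0]
    - [-0.06,-0.21,0]
    - [-0.06,-0.2,0]
    - [-0.06,-0.19,0]
    - [-0.06,-0.18,0]
    - [-0.06,-0.17,0]
    - [-0.06,-0.165,0]
    - [-0.06,-0.16,0]
    - [-0.06,-0.16,0]
  twist: [0,0,0,0,0,0,0,0,0,0,0,0,0,0,0,0,0,0,0,0]
  gripper: [0.22,0.22,0.22,0.22,1,1,1,1,1,1,1,1,1,1,1,1,1,1,1,1]

```text
time_s: 16.95
position: [0.6098, -0.0537, 0.0224]
ee_rot: [-0.06, 0.998, -0.003, 0.001]
wrist_force: [0.5, -11.6, 4.6]
gripper_width: 0.0
gripper_force: 5.7
```

```bash
python3 - <<'E'
from h import *
go((-23,-158,20))
E
```

```text
t 16.95 plate [ -17.04854234 -158.29912453] 22.404378639794473 yaw err 0.09439408654438353 w 4.120877698930917e-05 F [  0.47082717 -11.64127164   4.57514219]
(-23, -158, 20) [0.0149 0.0008 0.006 ]
```

Call:
arm_command:
  xyz:
    - [0,0.004,0]
    - [0,0.007,0]
    - [0,0.007,0]
    - [0,-0.01,0]
    - [0,-0.03,0]
    - [0,-0.08,0]
    - [0,-0.1,-0.1]
    - [0.1,-0.1,-0.2]
    - [0.2,-0.1,-0.25]
    - [0.3,-0.1,-0.25]
    - [0.4,-0.1,-0.25]
    - [0.5,-0.1,-0.25]
    - [0.6,-0.1,-0.25]
    - [0.65,-0.1,-0.25]
    - [0.65,-0.1,-0.25]
    - [0.65,-0.1,-0.25]
  twist: [0,0,0,0,0,0,0,0,0,0,0,0,0,0,0,0]
  gripper: [1,1,1,1,1,1,1,1,1,1,1,1,1,1,1,1]

```text
time_s: 18.28
position: [0.3548, -0.1225, 0.1217]
ee_rot: [-0.06, 0.998, 0.0, 0.0]
wrist_force: [1.0, 0.4, -0.2]
gripper_width: -0.0001
gripper_force: 0.0
```

```bash
python3 - <<'E'
from h import *
a=r.get_image('top')['image'][140:250,140:300];b=r.get_image('scene')['image'][120:270,160:400]
cv2.imwrite('pics/z6.png',np.vstack([cv2.resize(x,(600,h),interpolation=cv2.INTER_CUBIC)[:300] for x,h in((a,412),)]+[cv2.resize(b,(600,375))[75:]])[...,::-1])
E
```

```text
(no output)
```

View pics/z6.png

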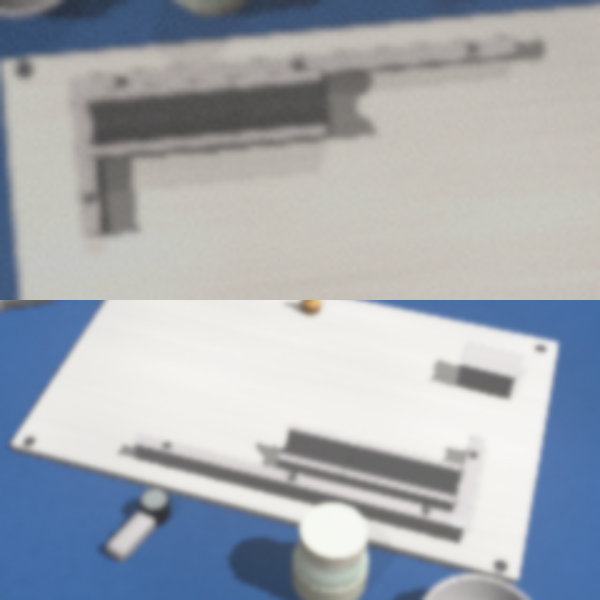

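Both views show one straight, unbroken row against the fence and in the corner (top crop x 90–328). The plain block and dop haven't moved.

```bash
python3 -c "
from rig import r
print(r.sign_off())"
```

```text
the job is handed in; nothing more can be done
None
```

Both vee blocks stand end to end against the long fence, with the long one in the corner against the end stop and no gap visible in the last pictures; the job is handed in at about 18 s of the 58 s allowed.

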